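# Set the plaster vibrator and start it

## Robot

A 7-joint arm with a two-finger parallel gripper is mounted at the origin on the work surface. World frame = base frame: x ahead of the robot, y to its left, z up, the work surface at z = 0. Lengths are in m, angles in degrees, forces in N, time in s.
With the tool pointing down it reaches from about 0.4 to 0.925 m from the base axis. Payload 4.1 kg.
Tool frame: the origin (TCP) lies at the very end of the fingers, on their centre line; the grasp point (between the pads) lies 19 mm behind it (env.pinch_z is the distance from the TCP to the grasp point, in m); z points along the fingers, y is the line along which they close (so a half turn about z gives the same grasp; the last joint's range is limited). The gripper opens to 85 mm and grips with 20 to 120 N. Pads are 22 mm wide; open, the fingers measure 114 mm over their backs; the gripper's body (76 mm by 85 mm) begins 54 mm behind the grasp point. The pads swing forward as they close: fully open they stand 13 mm farther back than shut.
Start: joints at [71.276, 22.827, 2.584, 88.041, -1.071, 69.15, -2.905], TCP at [0.147, -0.633, 0.231] pointing down, gripper open.
Joint ranges: [-161.44, 161.44], [-28.35, 127.94], [-78.24, 83.42], [0, 140.83], [-78.03, 258.03], [13.02, 114.36], [-168.23, 168.23]. Speed limits (degrees/s): [147.25, 147.25, 180, 180, 180, 180, 180].

## Interface

Orientations are given as [roll, pitch, yaw] about the fixed x, y, z axes, in that order (R = Rz(yaw) Ry(pitch) Rx(roll)).
In Python, from rig import env, vision gives the robot as it stands.
- The arm moves only by the tool carry_out, never from a script. Its argument "motion" is a list of rows, each a list of 7 numbers: the shift along the tool's x, y, z in m, then the turn, a rotation vector about the tool's x, y, z in rad, then the closure, from -1 (fully open) to 1 (shut). A call has 1 to 10 rows; each row is the pose to reach, as a shift and turn from the pose commanded when the call began, along the tool's axes at that moment; what a row does not reach only later rows make up. A row lasts 1/10 s, in which the tool goes at most 50 mm and 8.59 degrees, less where a joint would pass 70% of its speed; a pose out of reach is approached as far as the arm can. A call with a gripper value outside its range is refused whole. The fingers move at their own pace and stop on an object; "newtons" is the grip in N (left out, the last holds). Time passes only in rows, so rows that repeat a pose let the fingers close. It gives the time, the measured TCP pose, the force, the opening and the grip force at its end, in the units of the state.
- env.observe(): the state, without advancing time (a new reading comes with each control period).
- vision.capture(name): name is "scene" or "side" or "wrist"; returns (picture, depth): 400x640x3 uint8, red, green, blue; 400x640 float32, m along the optical axis (not along the pixel's ray), 0 where there is no reading.
- vision.calibration(name): a dict with "mtx" (3x3 intrinsics, pixels), "rvec" (rotation vector, rad) and "tvec" (3), from world to camera coordinates, as OpenCV has them; the wrist camera has in their place "mount" (4x4, takes a point from camera to tool coordinates, whose origin is the TCP and whose axes are the flange's). Camera axes: x right, y down, z forward; pixel columns grow to the right and rows downward; lengths in m; the calibration is good to about 2 mm. A picture is of the moment at which its call begins: read the wrist's pose just before it. calibration takes no time and is no camera call.
- env.close_job(): hands the job in; it is judged then, once.
The state is a dict: "time": time; "joint_positions": joint angles; "dq": joint speeds; "effort": joint torques, N m; "position": TCP position; "tcp_rot": TCP orientation; "contact_force": force on the tool from outside, world axes, zero at the start; "ft_torque": the same for the moment, N m; "opening": opening from 0.0 (shut) to 1.0 (fully open); "grasp_force": force on a finger pad.
Only numpy, scipy, OpenCV 4.12 (cv2) and the standard library are available. Lean on these libraries where they do the work, as an engineer would, in place of code of your own. Each camera call takes 0.05 s, during which the arm holds its last target. There are 200 camera calls.

## Task

The mould standing on the plaster vibrator is ready to have its bubbles shaken out at medium strength. With a fingertip on its knurled face, turn the vibrator's flush dial clockwise until it clicks home with its pointer at the middle one of the five dots, without running on past that setting; then press the start button fully down and let it spring back. Do not press start before the dial is set, and leave the moulds, the mug and the phone where they are.

Things in the scene. Friction and masses are not known exactly. Their poses are not given: they have to be found in the camera images.
- vibrator: Plaster vibrator, a grey box 270 (x) x 200 (y) x 60 mm high, stuck to the bench by suction feet. Origin: centre of its underside; x from the control end (robot side) to the shaking plate, y left, z up. Control deck, top at z 60 mm: x -135 to -23 mm, with the dial at (-80, +40) and the start button at (-80, -55). Shaking plate, black ribbed mat: x -23 to 127, y +-92, top at 76 mm.
- dial_top (a point): Centre of the dial's flat top, on its upright axis, 63.5 mm above the bench; turns with the dial. The dial is a black knurled disc 60 mm across, sunk in the deck with its top only 3.5 mm above it, so its rim gives no hold: press a fingertip on its face 15 to 22 mm from the centre and carry it round the axis. About 8 N of pressure drags it through a click; lift off to finish.
- dial_pointer (a point): Outer end of the white pointer line on the dial's top, 21 mm from its axis. Five dots on the deck, 39.5 mm from the axis and 40 degrees apart, mark the settings and grow clockwise. The middle dot lies from the axis straight towards the shaking plate (vibrator's +x), the first 80 degrees to the left of that.
- strength (a joint): Dial angle, rad, grows clockwise seen from above. Sprung detents at 0, 0.698, 1.396 (middle dot), 2.094, 2.793; stops just beyond the first and last. Starts in the first or second. Leaving a detent takes up to 0.05 N m (most a quarter of the way, none halfway); past halfway the next one pulls the dial in. Let go, it seats itself in the nearest.
- start (a joint): Travel of the start button, m: 0 = up, 0.006 = fully down; it springs back when let go. Fully down takes 5 N.
- start_top (a point): Centre of the top of the start button, a round black cap 26 mm across, 82 mm above the bench when up. It stands in a round grey housing 42 mm across, top at 72 mm, on the control deck 95 mm to the right (-y of the vibrator) of the dial. Pressed straight down.
- block_mould: Square white plaster mould 80 x 80 x 45 mm, loose on the shaking plate, its top 121 mm above the bench. Origin: centre of its underside. Leave alone.
- cup_mould: Round white two-step plaster mould, 94 mm in diameter below, 112 mm high, loose on the bench beside the vibrator. Origin: centre of its underside. Leave alone.
- mug: White mug with a handle, 90 mm in diameter, 115 mm high, loose on the bench beside the vibrator. Origin: centre of its underside. Leave alone.
- phone: Phone in a black folio case, 78 x 155 x 11 mm, lying flat on the bench in front of the vibrator. Origin: centre of its underside. Leave alone.

How it is judged:
By the outcome, as a careful person would: the job done as asked, in the order asked, and still so for the second after the job is handed in, with the robot touching nothing.
It also fails if it takes over 53 s, if anything falls off the work surface, if the arm or the gripper's body presses on something with over 40 N, if the wrist force passes 120 N, or if a joint passes its speed limit or range.

## Working session

There is one attempt and no reset: what is moved stays moved. The work goes in short steps, Python scripts to look and compute and a tool call to move; the robot and the scene stay as the last step left them, time stands still between calls to the robot, and variables do not carry over. Pictures are saved under pics/ and viewed, at most 10 in all, crops included, and the job is handed in when it is done.

Besides the shell and the picture viewer there is one more tool, called after "Request:" in YAML: its name, and indented under it one key for each argument. carry_out: Moves the arm, as the interface text tells. Its arguments: {"type":"object","properties":{"motion":{"type":"array","items":{"type":"array","items":{"type":"number"}}},"newtons":{"type":"number"}},"required":["motion"]}

```bash
mkdir -p pics; ls
python3 - <<'E'
from rig import env, vision
import cv2, numpy as np
print(env.observe())
for n in ("scene","side"):
    p,d=vision.capture(n); cv2.imwrite(f"pics/{n}0.png",p[:,:,::-1]); np.savez(f"{n}0.npz",p=p,d=d)
    print(vision.calibration(n))
print(vision.calibration("wrist"))
E
```

```text
pics
{'time': 0.0, 'joint_positions': array([71.27638765, 22.87122761,  2.58085927, 88.11312645, -1.07010872,
       69.14975079, -2.90491559]), 'dq': array([ 0.02046965,  0.08566314, -0.00463778,  0.10368732,  0.01609232,
       -0.02633997, -0.03136621]), 'effort': array([-4.36579203e-04, -4.75129151e+01,  1.36455394e+00, -2.54218394e+01,
        1.15863266e-02,  9.55608732e-03,  9.51501448e-06]), 'position': array([ 0.14665311, -0.63260029,  0.23027962]), 'tcp_rot': array([-1.79890391e+02,  9.06729240e-03,  1.30576678e+01]), 'contact_force': array([0.16659408, 0.46921202, 0.09242014]), 'ft_torque': array([ 0.02799215, -0.04512197, -0.00888444]), 'grasp_force': 0.0, 'opening': 1.0011284766255197}
{'mtx': array([[460.20026606,   0.        , 324.6001667 ],
       [  0.        , 460.20026606, 200.94137175],
       [  0.        ,   0.        ,   1.        ]]), 'rvec': array([ 1.45333939,  2.3658075 , -0.64909572]), 'tvec': array([ 0.21961446, -0.38065919,  1.50796442])}
{'mtx': array([[488.28583446,   0.        , 314.7587097 ],
       [  0.        , 488.28583446, 199.36909753],
       [  0.        ,   0.        ,   1.        ]]), 'rvec': array([ 2.28626307, -0.82546089,  0.29405745]), 'tvec': array([-0.38547482,  0.34960564,  0.77665353])}
{'mtx': array([[335.53631634,   0.        , 321.97005449],
       [  0.        , 335.53631634, 198.0053003 ],
       [  0.        ,   0.        ,   1.        ]]), 'mount': array([[-1.39894872e-03, -9.48906451e-01, -3.15554417e-01,
         7.97340939e-02],
       [ 9.99998920e-01, -1.18502493e-03, -8.69800560e-04,
         1.85818457e-04],
       [ 4.51419512e-04, -3.15555293e-01,  9.48907084e-01,
        -1.43251554e-01],
       [ 0.00000000e+00,  0.00000000e+00,  0.00000000e+00,
         1.00000000e+00]])}
```

View pics/scene0.png

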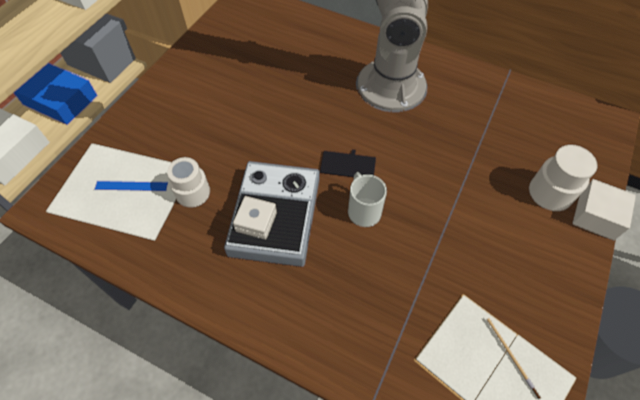

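View pics/side0.png

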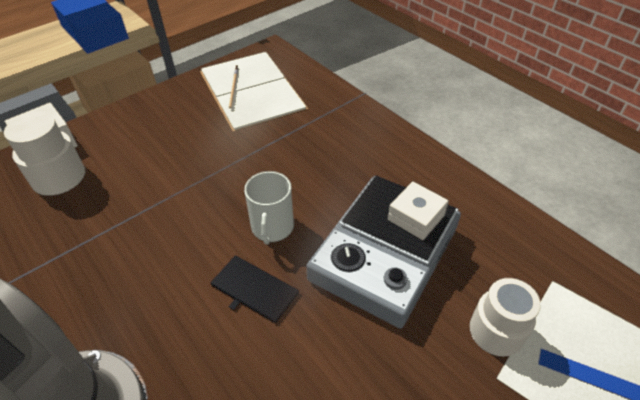

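The scene shows the vibrator at about (275,210), with the mug at (367,200) and the phone at (348,163). In the side view the dial is at (348,257) and the start button at (396,275). I'll enlarge the side view.

Run:
```python
import cv2
a=cv2.imread("pics/side0.png")[160:340,290:480]
cv2.imwrite("pics/side0c.png",cv2.resize(a,None,fx=4,fy=3.3333*1.0,interpolation=cv2.INTER_CUBIC) if 0 else cv2.resize(a,(633,600),interpolation=cv2.INTER_CUBIC))
```

```text
(no output)
```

View pics/side0c.png

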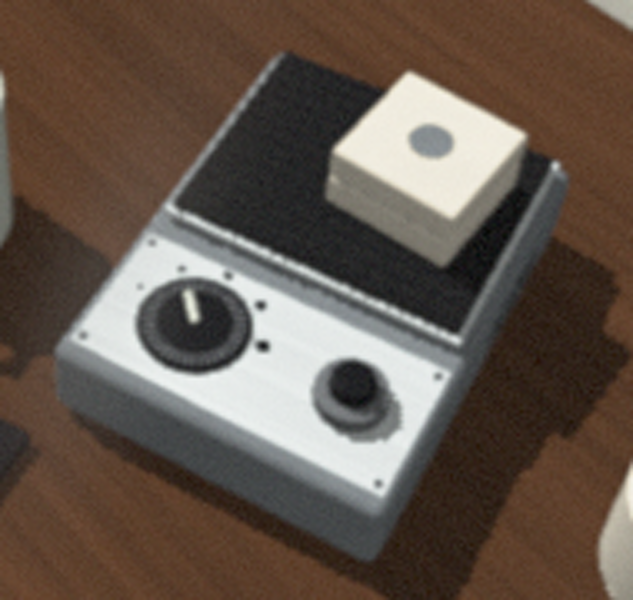

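The crop shows the dial centre at (194,324) and the pointer tip at (188,290), aimed at the second dot (181,268), so one click is needed. The dots are at (142,287), (181,268), (229,275), (261,305) and (263,346), and the start cap is at (354,382).

```bash
cat > h.py <<'E'
import numpy as np, cv2
from scipy.spatial.transform import Rotation as R
def model():
    P=[]
    for k in range(5):
        a=np.radians(80-40*k); P.append([-.08+.0395*np.cos(a),.04+.0395*np.sin(a),.06])
    P+= [[-.08,.04,.0635],[-.08,-.055,.082],[-.023,.092,.076],[-.023,-.092,.076],[.127,.092,.076]]
    return np.array(P)
def world(p,P):
    c,s=np.cos(p[2]),np.sin(p[2]); P=np.atleast_2d(P)
    return np.c_[p[0]+c*P[:,0]-s*P[:,1],p[1]+s*P[:,0]+c*P[:,1],P[:,2]]
E
python3 - <<'E'
from h import *; from rig import vision
from scipy.optimize import least_squares
c=vision.calibration("side")
s=633/190
q=np.array([(142,287),(181,268),(229,275),(261,305),(263,346),(194,324),(354,382),(168,208),(462,340),(285,55)])
uv=(q+.5)/s-.5+[290,160]
f=lambda p:(cv2.projectPoints(world(p,model()),c["rvec"],c["tvec"],c["mtx"],None)[0][:,0]-uv)
best=min((least_squares(lambda p:f(p).ravel(),[.5,-.2,y],loss="soft_l1") for y in np.arange(-3,3,.7)),key=lambda r:r.cost)
p=best.x;print(p,np.degrees(p[2]));print(f(p).round(1))
print("dial",world(p,[-.08,.04,.0635]),"btn",world(p,[-.08,-.055,.082]))
# depth check at dial centre
Z=np.load("side0.npz")["d"];Rm=cv2.Rodrigues(c["rvec"])[0]
for i in (5,6,2):
    u,v=uv[i]; z=Z[int(round(v)),int(round(u))]
    print(Rm.T@(z*np.array([(u-c["mtx"][0,2])/c["mtx"][0,0],(v-c["mtx"][1,2])/c["mtx"][1,1],1])-c["tvec"].ravel()))
np.save("vib.npy",p)
E
```

```text
[ 0.60294175 -0.09202125  0.32226115] 18.46420367072455
[[-0.3  0.3]
 [ 0.4  0.5]
 [ 0.   0.7]
 [-0.   0.8]
 [-0.1  0.6]
 [ 0.3 -0.5]
 [ 0.  -0.6]
 [-0.6 -1.7]
 [-0.   0. ]
 [ 0.3 -2.8]]
dial [[ 0.51439153 -0.07941736  0.0635    ]] btn [[ 0.54447918 -0.16952692  0.082     ]]
[ 0.51283056 -0.08035247  0.06447587]
[ 0.54436606 -0.16978568  0.08040405]
[ 0.5522833  -0.06630861  0.06127119]
```

Request:
carry_out:
  motion:
    - [0.036,-0.034,0,0,0,0,1]
    - [0.072,-0.069,0,0,0,0,1]
    - [0.108,-0.103,0,0,0,0,1]
    - [0.144,-0.138,0,0,0,-0.05,1]
    - [0.18,-0.172,0,0,0,-0.1,1]
    - [0.216,-0.207,0,0,0,-0.17,1]
    - [0.252,-0.241,0,0,0,-0.24,1]
    - [0.288,-0.276,0,0,0,-0.31,1]
    - [0.324,-0.31,0,0,0,-0.38,1]
    - [0.36,-0.345,0,0,0,-0.44,1]
  newtons: 40

```text
time: 1.1
position: [0.4199, -0.2142, 0.2312]
tcp_rot: [180.0, 0.0, 38.4]
contact_force: [0.4, -0.4, -0.3]
opening: 0.002
grasp_force: 0.0
```

Request:
carry_out:
  motion:
    - [0.035,-0.012,0.005,0,0,0,1]
    - [0.07,-0.024,0.02,0,0,0,1]
    - [0.105,-0.035,0.045,0,0,0,1]
    - [0.13,-0.044,0.06,0,0,0,1]
    - [0.141,-0.047,0.07,0,0,0,1]
    - [0.141,-0.047,0.07,0,0,0,1]
    - [0.141,-0.047,0.07,0,0,0,1]

```text
time: 1.8
position: [0.5006, -0.0923, 0.1611]
tcp_rot: [-180.0, 0.1, 38.3]
contact_force: [0.4, -0.8, 0.9]
opening: 0.003
grasp_force: 0.0
```

```bash
cat >> h.py <<'E'
def wrist(name):
    from rig import env,vision
    o=env.observe(); p,d=vision.capture("wrist"); c=vision.calibration("wrist")
    T=np.eye(4);T[:3,:3]=R.from_euler("xyz",o["tcp_rot"],degrees=True).as_matrix();T[:3,3]=o["position"]
    np.savez("w.npz",T=T@c["mount"],K=c["mtx"],d=d); cv2.imwrite("pics/"+name,p[:,:,::-1])
    print(o["time"],o["position"],o["tcp_rot"],o["contact_force"])
def onplane(u,v,z):
    w=np.load("w.npz");r=w["T"][:3,:3]@np.linalg.inv(w["K"])@[u,v,1];o=w["T"][:3,3]
    return o+r*(z-o[2])/r[2]
E
python3 -c "
from h import *; wrist('w1.png')"
```

```text
1.8 [ 0.5006111  -0.09228986  0.16113537] [-1.79980018e+02  5.86454074e-02  3.82554182e+01] [ 0.40420646 -0.76861924  0.89350743]
```

View pics/w1.png

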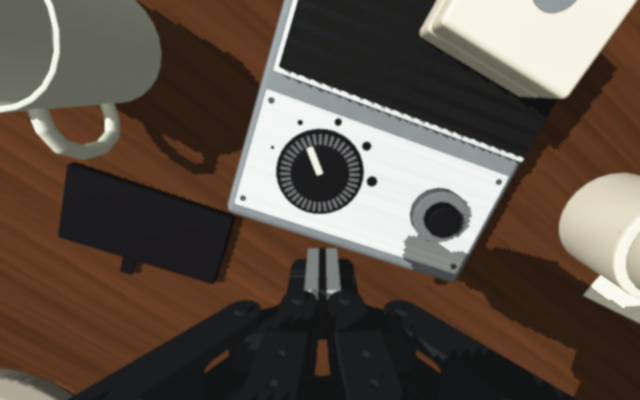

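The wrist view puts the dial centre at (320,171) and the cap top at (441,220). The dots are at (272,147), (300,122), (338,122), (367,146) and (372,182), and the pointer tip at (312,149) is aimed at dot 2.

Run:
```python
from h import *
p=np.load("vib.npy")
print("dial",onplane(320,171,.0635),"btn",onplane(441,220,.082))
D=np.array([onplane(u,v,.06) for u,v in [(272,147),(300,122),(338,122),(367,146),(372,182)]])
print((D-world(p,model()[:5])).round(4))
b=onplane(441,220,.082)-onplane(320,171,.0635);print("yaw",np.degrees(np.arctan2(b[1],b[0]))+90)
```

```text
dial [ 0.51550357 -0.07790166  0.0635    ] btn [ 0.54429359 -0.16520757  0.082     ]
[[-0.0013  0.0006  0.    ]
 [-0.0008  0.0007  0.    ]
 [-0.0008  0.0005  0.    ]
 [-0.0004  0.0001  0.    ]
 [-0.0008 -0.0004  0.    ]]
yaw 18.250497683149987
```

Request:
carry_out:
  motion:
    - [0.002,-0.002,0.03,0,0,0,1]
    - [0.002,-0.002,0.06,0,0,0,1]
    - [0.002,-0.002,0.08,0,0,0,1]
    - [0.002,-0.002,0.09,0,0,0,1]
    - [0.002,-0.002,0.094,0,0,0,1]
    - [0.002,-0.002,0.094,0,0,0,1]
    - [0.002,-0.002,0.094,0,0,0,1]

```text
time: 2.55
position: [0.5024, -0.0894, 0.0684]
tcp_rot: [179.9, -0.1, 38.2]
contact_force: [1.2, 0.3, 1.2]
opening: -0.004
grasp_force: 0.0
```

Request:
carry_out:
  motion:
    - [0,0,0.002,0,0,0,1]
    - [0,0,0.003,0,0,0,1]
    - [0,0,0.004,0,0,0,1]
    - [0,0,0.004,0,0,0,1]
    - [0,0,0.004,0,0,0,1]

```text
time: 3.05
position: [0.5016, -0.089, 0.0636]
tcp_rot: [180.0, -0.0, 38.3]
contact_force: [-0.9, -0.1, 3.9]
opening: 0.001
grasp_force: 1.4
```

Request:
carry_out:
  motion:
    - [0,0,0.001,0,0,0,1]
    - [0,0,0.001,0,0,0,1]
    - [0,0,0.001,0,0,0,1]

```text
time: 3.35
position: [0.5017, -0.0891, 0.0635]
tcp_rot: [180.0, 0.0, 38.3]
contact_force: [-3.4, -1.1, 10.9]
opening: 0.001
grasp_force: 5.3
```

Request:
carry_out:
  motion:
    - [0.0001,-0.0016,0,0,0,0.1,1]
    - [0.0003,-0.0032,0,0,0,0.2,1]
    - [0.0007,-0.0048,0,0,0,0.3,1]
    - [0.0013,-0.0063,0,0,0,0.4,1]
    - [0.002,-0.0078,0,0,0,0.5,1]
    - [0.0028,-0.0092,0,0,0,0.6,1]
    - [0.0038,-0.0105,0,0,0,0.7,1]
    - [0.0038,-0.0105,0,0,0,0.7,1]
    - [0.0038,-0.0105,0,0,0,0.7,1]

```text
time: 4.25
position: [0.4986, -0.0789, 0.0635]
tcp_rot: [179.9, -0.1, -1.9]
contact_force: [-1.8, -0.9, 9.4]
opening: 0.004
grasp_force: 4.6
```

```bash
python3 -c "
from h import *; wrist('w2.png')
a=cv2.imread('pics/w2.png')[80:330,150:490];cv2.imwrite('pics/w2c.png',cv2.resize(a,None,fx=2,fy=2,interpolation=cv2.INTER_CUBIC))"
```

```text
4.25 [ 0.4986151  -0.07891317  0.06347646] [ 1.79936058e+02 -7.84417191e-02 -1.86415372e+00] [-1.78927304 -0.91657177  9.44576959]
```

View pics/w2c.png

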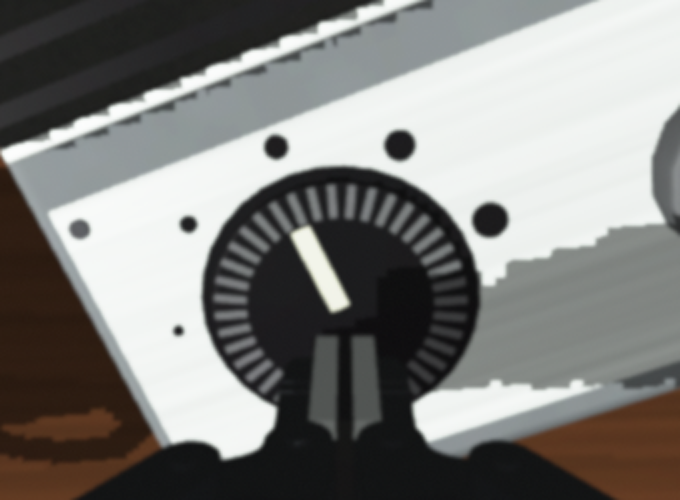

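The dots are at (178,330), (188,224), (276,147), (400,145) and (490,220). The pointer line runs from (340,310) to (302,230), at the middle dot (276,147). I'll lift off and let it seat.

Request:
carry_out:
  motion:
    - [0,0,-0.005,0,0,0,1]
    - [0,0,-0.02,0,0,0,1]
    - [0,0,-0.045,0,0,0,1]
    - [0,0,-0.07,0,0,0,1]
    - [0,0,-0.08,0,0,0,1]
    - [0,0,-0.08,0,0,0,1]
    - [0,0,-0.08,0,0,0,1]

```text
time: 5.0
position: [0.4972, -0.0784, 0.1414]
tcp_rot: [180.0, 0.1, -1.8]
contact_force: [0.2, 0.1, 0.2]
opening: -0.0
grasp_force: 0.0
```

```bash
python3 -c "
from h import *; wrist('w3.png')
a=cv2.imread('pics/w3.png')[60:310,200:540];cv2.imwrite('pics/w3c.png',cv2.resize(a,None,fx=2,fy=2,interpolation=cv2.INTER_CUBIC))"
```

```text
5.0 [ 0.49716055 -0.07835411  0.14137784] [ 1.79998380e+02  8.26385795e-02 -1.84089030e+00] [0.19158843 0.0638851  0.16454619]
```

View pics/w3c.png

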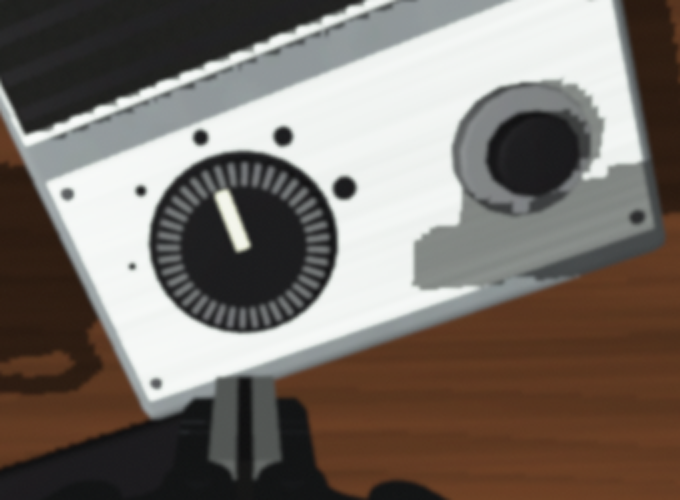

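The pointer runs from (240,247) to (222,193) and is seated at the middle dot (201,137). The cap top is centred at about crop (538,153), which is pixel (469,136.5).

```bash
python3 -c "
from h import *; print(onplane(469,136.5,.082),world(np.load('vib.npy'),[-.08,-.055,.082]))"
```

```text
[ 0.54539426 -0.16850337  0.082     ] [[ 0.54447918 -0.16952692  0.082     ]]
```

Request:
carry_out:
  motion:
    - [0.017,0.03,0,0,0,0,1]
    - [0.034,0.06,0,0,0,0,1]
    - [0.046,0.081,0.01,0,0,0,1]
    - [0.051,0.089,0.03,0,0,0,1]
    - [0.051,0.089,0.045,0,0,0,1]
    - [0.051,0.089,0.055,0,0,0,1]
    - [0.051,0.089,0.055,0,0,0,1]
    - [0.051,0.089,0.055,0,0,0,1]

```text
time: 5.85
position: [0.5458, -0.1679, 0.0872]
tcp_rot: [-180.0, 0.0, -1.8]
contact_force: [1.2, 0.0, 0.6]
opening: 0.001
grasp_force: 0.0
```

Request:
carry_out:
  motion:
    - [0,0,0.002,0,0,0,1]
    - [0,0,0.005,0,0,0,1]
    - [0,0,0.007,0,0,0,1]
    - [0,0,0.009,0,0,0,1]
    - [0,0,0.01,0,0,0,1]
    - [0,0,0.011,0,0,0,1]
    - [0,0,0.012,0,0,0,1]
    - [0,0,0.012,0,0,0,1]
    - [0,0,0.012,0,0,0,1]

```text
time: 6.75
position: [0.5465, -0.1689, 0.0761]
tcp_rot: [180.0, -0.1, -1.8]
contact_force: [-1.0, 0.9, 6.7]
opening: 0.003
grasp_force: 3.5
```

Request:
carry_out:
  motion:
    - [0,0,0.001,0,0,0,1]
    - [0,0,0.0015,0,0,0,1]
    - [0,0,0.0015,0,0,0,1]
    - [0,0,0.0015,0,0,0,1]

```text
time: 7.15
position: [0.5465, -0.1689, 0.0759]
tcp_rot: [180.0, -0.0, -1.8]
contact_force: [-4.2, 2.5, 15.1]
opening: 0.002
grasp_force: 7.7
```

Request:
carry_out:
  motion:
    - [0,0,-0.004,0,0,0,1]
    - [0,0,-0.015,0,0,0,1]
    - [0,0,-0.04,0,0,0,1]
    - [0,0,-0.07,0,0,0,1]
    - [-0.01,0,-0.1,0,0,0,1]
    - [-0.03,0,-0.11,0,0,0,1]
    - [-0.04,0.0,-0.11,0,0,0,1]
    - [-0.04,0,-0.11,0,0,0,1]
    - [-0.04,0,-0.11,0,0,0,1]

```text
time: 8.05
position: [0.5055, -0.1676, 0.1827]
tcp_rot: [-180.0, 0.1, -1.9]
contact_force: [0.8, -0.0, 0.6]
opening: 0.0
grasp_force: 0.0
```

```bash
python3 -c "
from h import *; wrist('w4.png')"
```

```text
8.05 [ 0.50551851 -0.16763012  0.18274561] [-1.79981899e+02  8.37490424e-02 -1.85043155e+00] [ 0.83099365 -0.04513957  0.6348911 ]
```

View pics/w4.png

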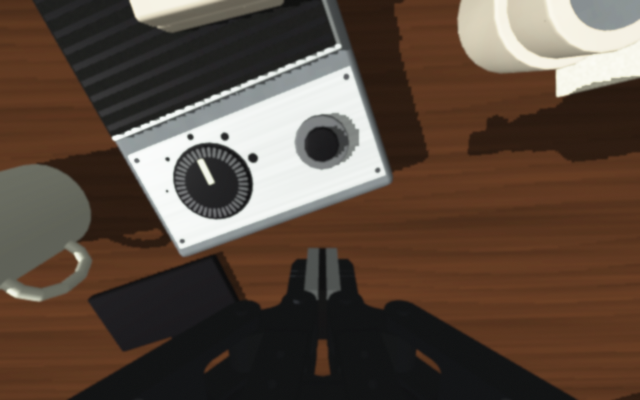

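The pointer, from (210,184) to (201,160), is at the middle dot (190,137). The button at (322,145) is up again, the arm is clear and nothing else has moved.

```bash
python3 -c "
from rig import env; print(env.close_job())"
```

```text
the job is handed in; nothing more can be done
None
```

The dial went one click clockwise and is seated at the middle dot; start was then pressed fully down and sprang back, the moulds, mug and phone were not touched, and the job is handed in at about 8 s (no verdict was returned).

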